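# Open the dial padlock on the sample box and hold it up

## Robot

A 6-joint arm with a two-finger parallel gripper is mounted at the origin on the work surface. World frame = base frame: x ahead of the robot, y to its left, z up, the work surface at z = 0. Lengths are in mm, angles in rad, forces in N, time in s.
With the tool pointing down it reaches from about 250 to 775 mm from the base axis. Payload 4 kg.
Tool frame: the origin (TCP) lies on the mounting face of the last link; the fingertips stand 173 mm ahead of it and the grasp point (between the pads) lies 155 mm ahead of it; z points along the fingers, y is the line along which they close (so a half turn about z gives the same grasp; the last joint's range is limited). The gripper opens to 85 mm and grips with 20 to 120 N. Pads are 22 mm wide; open, the fingers measure 114 mm over their backs; the gripper's body (76 mm by 85 mm) begins 54 mm behind the grasp point. The pads swing forward as they close: fully open they stand 13 mm farther back than shut.
Start: joints at [-1.333, 0.087, 1.371, -0, 1.684, -0.103], TCP at [183.826, -518.37, 404.741] pointing down, gripper open.
Joint ranges: [-3.1, 3.1], [-0.76, 2.03], [0.27, 2.55], [-1.08, 4.22], [0.17, 2.65], [-2.57, 2.57]. Speed limits (rad/s): [2.79, 2.79, 3.14, 3.14, 3.14, 3.14].

## Interface

Orientations are given as a unit quaternion [w, x, y, z].
In Python, from workcell import * gives the robot as it stands. The module is installed in compiled form; this text tells all that it offers. Calls block until the motion is done:
- reach(position, orientation): joint-space move of the TCP to a pose.
- line_to(position, frame=None, feed=150): straight line of the TCP; frame=None keeps the orientation; feed is the mean speed in mm/s.
- movej(angles): joint-space move.
- grip(opening): finger opening in mm; the grip force is fixed at half the most; returns when the fingers have stopped.
- pause(seconds).
- solve_ik(position, orientation): joint angles nearest the present ones, or None.
- sense(): the state.
- camera(name): name is "scene" or "side" or "wrist"; returns a dict with "frame" (420x560x3 uint8, red, green, blue), "range_z" (420x560 float32, mm along the optical axis (not along the pixel's ray), 0 where there is no reading), "K" (3x3 intrinsics, pixels), "extrinsics" (4x4, takes a point from world to camera coordinates); the wrist camera has in their place "tool_from_camera" (4x4, takes a point from camera to tool coordinates, whose origin is the TCP and whose axes are the flange's). Camera axes: x right, y up, looking along -z (the intrinsics and any distortion apply to the point x, -y, -z); pixel columns grow to the right and rows downward; lengths in mm; the calibration is good to about 2 mm. A picture is of the moment at which its call begins: read the wrist's pose just before it.
A pose or a line that the arm cannot do raises IKError and nothing moves.
- close_job(): hands the job in; it is judged then, once.
Trained networks look in a picture, given as the dict that the camera call returned (one of the last four; its "shot" number tells which), for a name from the list of things; names that differ only in an ending like _2 or _b are one class to them, and where a whole thing is asked for, a point or a joint stands for the part that bears it (a point fixed in the world has none). Each returns a list of dicts, best first, with "conf" (0 to 1); they miss things now and then, are a little off and sometimes report something else, mostly with a low value. They report only what shows in the picture. A call takes as long as a camera call.
- silhouettes(label, picture): "pixels" (420x560 bool, what is visible of it) and "extent" ([left, top, right, bottom] in pixels, round what is visible of it).
The state is a dict: "t": time; "joints": joint angles; "joint_vel": joint speeds; "tau": joint torques, N m; "position": TCP position; "orientation": TCP orientation; "ft_force": force on the tool from outside, world axes, zero at the start; "wrist_torque": the same for the moment, N m; "finger_gap": finger opening in mm; "grasp_force": force on a finger pad.
Only numpy, scipy, OpenCV 4.12 (cv2) and the standard library are available. Lean on these libraries where they do the work, as an engineer would, in place of code of your own. Each camera call takes 0.05 s, during which the arm holds its last target. There are 200 camera calls.

## Task

Take the combination padlock off the sample box: turn its dial clockwise until the red mark clicks in at the white pointer, without running past it, then turn it back anticlockwise to the yellow mark, and pull the lock body away from the staple so that the shackle slides fully open. Unhook the open lock and lift it off, and finish while still holding it in the gripper, shackle open and dial up, at least 10 cm clear above the deck of the box; do not put it down, and leave everything else on the bench and on the box where it is.

Things in the scene. Friction and masses are not known exactly. Their poses are not given: they have to be found in the camera images.
- box: fixed white sample box, 300 (x) x 280 (y) mm, at a varying place and yaw; origin at the centre of its underside. Its flat deck is 90 mm above the bench; the clear blue lid, 40 mm higher, covers x = +27 to +143 mm. The staple stands at x = -35, y = -14 mm; the lock lies on the deck on the -x side of it
- staple (a point): centre of the opening of the steel staple, 14 mm above the deck; axes as the box's. It is a fixed upright loop of 6 mm rod standing across the box's x axis: two legs 22 mm apart along y (between centres), top bar 27 mm above the deck (centre line). The short leg of the lock's shackle passes through it along x, with about 4 mm of room to each side and 6 mm above
- lock: loose combination padlock, about 0.6 kg, lying flat on the deck, dial up, hooked on the staple. Brass body 62 (x) x 54 (y) x 28 (z) mm, origin at the centre of its underside, x towards the shackle, z up. Grip the body by its flat sides at y = -27 and +27 mm. The white pointer is on the top face at the +x side of the dial. At the start the staple is inside the shackle, 9 to 15 mm from the body's +x end
- dial (a joint): dial angle against the lock body, rad, growing clockwise seen from above, no stops. It clicks every 30 degrees (pi/6) and snaps into the nearest click when let go (about 0.025 N m). At 0 the white mark is at the pointer, at 1.047 the yellow, at 2.094 the red (coloured bars on the black dial ring; fine grey ticks at the other clicks). Starts between -0.79 and 0.79
- dial_knob (a point): middle of the dial's round knurled knob, on the dial's axis over the middle of the lock, 43 mm above the lock's underside; axes turn with the dial. Knob 24 mm in diameter, sides from 32 to 48 mm above the lock's underside, the 42 mm dial ring at its foot. An inner wheel must be left within 0.17 rad of red: if carried past, turn a whole turn and more anticlockwise and come clockwise again
- shackle (a joint): how far the shackle is drawn out of the body, m: 0 shut, 0.020 fully open. Locked it has 1 mm of play (4 mm if heaved on); unlocked it slides with about 2.5 N friction and stays where it is. Pulling the body along its own -x opens it: 6 to 12 mm of free travel until the bow catches on the staple, then 20 mm of opening. Pushing the bow against something shuts it again
- shackle_tip (a point): end of the short shackle leg, on its centre line, 14 mm above the lock's underside. Shackle of 7 mm rod, legs at the lock's y = +14 (long, stays in the body) and -14 mm (short, 5 mm inside the body when shut); shut, the bow's inside is 24 mm from the body. Fully open this end is 15 mm off the body; with the staple in that gap the lock lifts straight up off it
- tube_rack: green tube rack, 230 x 75 x 42 mm, on the bench, to be left alone; origin at the underside
- tip_box: white pipette tip box with blue lid, 125 x 85 x 88 mm, on the bench, to be left alone
- red_bottle: white jar with red cap, 85 mm high, on the bench, to be left alone
- buffer_bottle: clear bottle with orange cap, 130 mm high, on the bench, to be left alone
- pipette: white pipette, 240 mm long, lying on the bench, to be left alone
- marker: black marker pen, 135 mm long and 14 mm thick, lying on the deck of the box some 100 mm to the left (+y) of the lock, to be left alone
- cryo_box: white and brown freezer box, 88 x 88 x 49 mm, standing on the box's lid, to be left alone

How it is judged (in metres and radians):
On the way, in this order (a step that is already met when the one before it is completed fails the run):
1. the dial is brought clockwise to the red mark, the lock still shut (value of joint dial between 1.9 and 2.29 rad and value of joint shackle below 0.004 m), for 0.1 s.
2. the dial is brought back to the yellow mark, the lock still shut (value of joint dial between 0.85 and 1.24 rad and value of joint shackle below 0.004 m), for 0.1 s.
3. the shackle is pulled open while the lock is still on the staple (value of joint shackle above 0.017 m and height (world z) of lock below 0.11 m), for 0.05 s.
At the end, for the whole second after the job is handed in: The lock is held still in the gripper's fingers, its underside at least 100 mm above the box's deck (190 mm above the bench), dial up within 20 degrees, clear of the box and what stands on it, with the shackle drawn out by at least 15 of its 20 mm (value of joint shackle above 0.015 m and height (world z) of lock between 0.19 and 0.5 m and angle between lock's own z axis and vertical below 0.35 rad and contact force between the fingers and lock above 3 N and contact force between lock and box below 0.1 N and linear speed of lock below 0.05 m/s and contact force between lock and cryo_box below 0.1 N); the arm keeps its last pose, push and grip.
It fails at once if something else on the bench or on the box is pushed away or knocked over (by more than 25 mm) (distance of any of tube_rack, tip_box, red_bottle, buffer_bottle, pipette, marker, cryo_box from where it was at the start of the episode above 0.025 m).
It fails at once if the lock is wrenched open with the dial not at the yellow mark (value of joint shackle between 0.006 and 0.01 m and (value of joint dial below 0.6 rad or value of joint dial above 1.5 rad)).
It also fails if it takes over 62 s, if anything falls off the work surface, if the arm or the gripper's body presses on something with over 40 N, if the wrist force passes 120 N, or if a joint passes its speed limit or range.

## Working session

There is one attempt and no reset: what is moved stays moved. The work goes in short steps, each a Python script; the robot and the scene stay as the last script left them, time stands still between calls to the robot, and variables do not carry over. Pictures are saved under pics/ and viewed, at most 10 in all, crops included, and the job is handed in when it is done.

```bash
mkdir -p pics; cat > h.py <<'E'
from workcell import *
import numpy as np, cv2
from scipy.spatial.transform import Rotation as R
def Rq(q): return R.from_quat([q[1],q[2],q[3],q[0]])
def qR(r): 
    x,y,z,w=r.as_quat(); return [w,x,y,z]
def down(yaw):  # tool z down, tool y along world angle yaw
    y=np.array([np.cos(yaw),np.sin(yaw),0]); z=np.array([0,0,-1.]); x=np.cross(y,z)
    return qR(R.from_matrix(np.c_[x,y,z]))
def cam_T(p,s=None):  # world_from_camera
    if 'extrinsics' in p: return np.linalg.inv(p['extrinsics'])
    T=np.eye(4); T[:3,:3]=Rq(s['orientation']).as_matrix(); T[:3,3]=s['position']
    return T@p['tool_from_camera']
def cloud(p,s=None):
    z=p['range_z'].astype(float); K=p['K']; v,u=np.mgrid[:420,:560]
    c=np.stack([(u-K[0,2])/K[0,0]*z,-(v-K[1,2])/K[1,1]*z,-z,np.ones_like(z)],-1)
    w=(c@cam_T(p,s).T)[...,:3]; w[z==0]=np.nan; return w
def save(p,n): cv2.imwrite('pics/'+n,p['frame'][...,::-1])
E
python3 - <<'E'
from h import *
s=sense(); print(s)
for n in ['scene','side']:
    p=camera(n); save(p,n+'0.png'); w=cloud(p); print(n,[k for k in p],p['K'].tolist(), cam_T(p)[:3,3])
    for l in ['lock','dial','dial_knob','box','marker','cryo_box','tube_rack','tip_box','red_bottle','buffer_bottle','pipette']:
        for d in silhouettes(l,p)[:1]:
            m=d['pixels']; print(l,round(d['conf'],2),d['extent'],m.sum(),np.nanmedian(w[m],0).round(),np.nanpercentile(w[m],5,axis=0).round(),np.nanpercentile(w[m],95,axis=0).round())
E
cd pics; python3 -c "
import cv2,numpy as np
a=cv2.imread('scene0.png');b=cv2.imread('side0.png');cv2.imwrite('both.png',cv2.resize(np.vstack([a,b])[:,:],None,fx=.71,fy=.71))"
```

```text
{'t': 0.0, 'joints': array([-1.33307178e+00,  8.80123100e-02,  1.37226291e+00,  1.31437892e-05,
        1.68357761e+00, -1.03097206e-01]), 'joint_vel': array([-0.00047099,  0.00071508, -0.00086221,  0.00043304, -0.00114805,
       -0.0002675 ]), 'tau': array([ 1.63819038e-06, -3.51864946e+01, -3.13272607e+01, -1.41049668e-04,
        1.07893630e-02,  5.34605533e-06]), 'position': array([ 183.81983141, -518.26934023,  403.50295147]), 'orientation': array([-1.12796653e-03,  9.85514417e-01,  1.69587901e-01, -6.94966544e-05]), 'ft_force': array([0.09962781, 0.42944359, 0.33073385]), 'wrist_torque': array([-0.0019277 , -0.00606097, -0.02839907]), 'grasp_force': 0.0, 'finger_gap': 85.51464025973895}
scene ['frame', 'range_z', 'K', 'extrinsics', 'shot'] [[379.67785412496545, 0.0, 272.6394485075896], [0.0, 379.67785412496545, 208.23623877504048], [0.0, 0.0, 1.0]] [1085.25571126  306.27268939 1048.26479642]
lock 0.8 [249.6, 203.1, 275.0, 226.6] 428 [547. -10. 117.] [512. -39.  97.] [586.  12. 137.]
dial 0.44 [258.3, 202.3, 273.0, 214.7] 143 [540. -13. 124.] [522. -33. 118.] [553.   0. 139.]
d
[... 1402 characters left out ...]
 0.69 [250.6, 177.8, 364.0, 282.0] 7161 [593. -92.  90.] [ 458. -187.   21.] [723.  78. 131.]
marker 0.54 [256.9, 191.7, 294.1, 206.7] 158 [558.  84. 101.] [500.  75.  92.] [609.  94. 107.]
cryo_box 0.96 [321.9, 199.3, 357.9, 229.8] 982 [ 677. -110.  178.] [ 637. -144.  138.] [720. -55. 182.]
tip_box 0.82 [182.0, 140.2, 222.6, 176.1] 1124 [404. 387.  75.] [348. 374.   9.] [463. 452.  90.]
red_bottle 0.53 [256.0, 142.1, 267.1, 163.8] 278 [628. 361.  55.] [611. 351.   6.] [653. 388.  87.]
buffer_bottle 0.91 [228.6, 117.2, 243.4, 145.7] 383 [565. 498.  68.] [543. 486.  12.] [593. 519. 125.]
pipette 0.64 [254.6, 334.3, 317.8, 377.4] 464 [ 367. -371.   20.] [ 331. -447.   12.] [ 427. -320.   27.]
```

View pics/both.png

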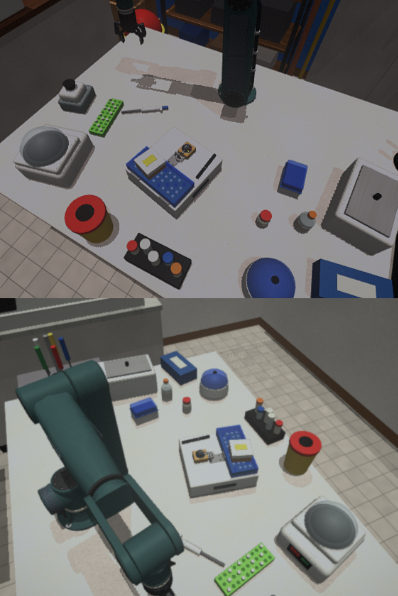

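```bash
python3 - <<'E'
from h import *
for yaw in [np.pi/2]:
    reach([500,-18,430],down(yaw)); s=sense(); print(s['joints'].round(3),s['position'].round(1))
    p=camera('wrist'); print(p['tool_from_camera'].round(3).tolist(),p['K'].round(1).tolist()); save(p,'w1.png'); w=cloud(p,s)
    np.save('w1.npy',w)
    for l in ['lock','dial','dial_knob','box','marker','shackle']:
        for d in silhouettes(l,p)[:1]:
            m=d['pixels']; print(l,round(d['conf'],2),d['extent'],m.sum(),np.nanmedian(w[m],0).round(1),np.nanpercentile(w[m],5,axis=0).round(),np.nanpercentile(w[m],95,axis=0).round())
E
```

```text
[-0.151 -0.027  1.439 -0.     1.73  -1.72 ] [500.  -18.7 429.9]
[[-0.0, 0.955, 0.296, 75.014], [1.0, 0.0, 0.001, 0.562], [0.0, 0.296, -0.955, 31.845], [0.0, 0.0, 0.0, 1.0]] [[321.2, 0.0, 285.5], [0.0, 321.2, 211.7], [0.0, 0.0, 1.0]]
lock 0.64 [257.3, 194.2, 322.5, 286.5] 4076 [527.  -16.2 117.3] [502. -39. 104.] [580.   9. 137.]
dial 0.73 [268.0, 213.0, 311.2, 258.1] 1533 [528.6 -15.3 122. ] [516. -32. 120.] [549.   1. 138.]
dial_knob 0.87 [265.3, 215.0, 312.0, 256.7] 1445 [528.3 -15.2 122.2] [516. -32. 120.] [546.   1. 138.]
box 0.76 [142.5, 119.6, 436.7, 387.6] 46852 [552.1 -26.3  89.1] [ 457. -136.   86.] [660.  93. 129.]
marker 0.75 [373.3, 184.5, 412.0, 307.1] 1388 [535.6  89.5 101.4] [494.  78.  96.] [610.  98. 103.]
shackle 0.6 [265.7, 259.7, 297.6, 282.2] 282 [585.7 -21.1 106. ] [569. -38. 104.] [592.  -9. 107.]
```

View pics/w1.png

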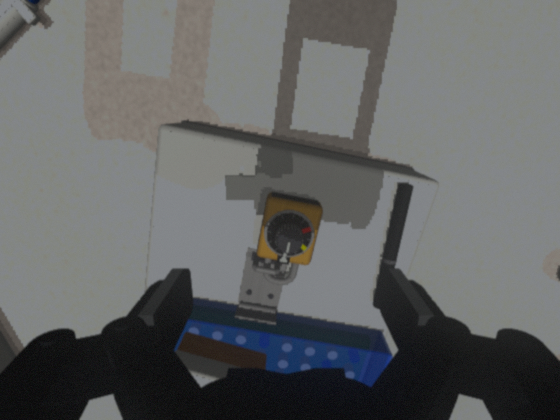

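```bash
cat > look.py <<'E'
from h import *
import sys
def look(x,y,z,yaw,name):
    reach([x,y,z],down(yaw)); pause(0.2); s=sense(); p=camera('wrist'); w=cloud(p,s)
    ok=np.isfinite(w[...,2])&(np.hypot(w[...,0]-x,w[...,1]-y)<90)
    hsv=cv2.cvtColor(p['frame'],cv2.COLOR_RGB2HSV)
    k=ok&(w[...,2]>134)&(w[...,2]<142)
    c,r=cv2.minEnclosingCircle(w[k][:,:2].astype(np.float32)); print('knob',k.sum(),np.round(c,1),round(r,1),np.median(w[k][:,2]))
    for nm,lo,hi in [('brass top',113,119.9)]:
        m=ok&(w[...,2]>lo)&(w[...,2]<hi)&(hsv[...,1]>100)&(hsv[...,0]>8)&(hsv[...,0]<28)
        m=cv2.morphologyEx(m.astype(np.uint8),cv2.MORPH_OPEN,np.ones((3,3)))>0
        print(nm,m.sum(),cv2.minAreaRect(w[m][:,:2].astype(np.float32)))
    m=ok&(w[...,2]>120); c2=np.array(c)
    # dial marks polar angle around knob
    q=ok&(w[...,2]>117)&(w[...,2]<126); d=w[...,:2]-c2; rr=np.hypot(d[...,0],d[...,1]); q&=(rr>13)&(rr<20.5)
    a=np.degrees(np.arctan2(d[...,1],d[...,0]))
    H,S,V=[hsv[...,i].astype(int) for i in range(3)]
    for nm,mm in [('red',q&(S>130)&((H<6)|(H>172))&(V>60)),('yellow',q&(S>130)&(H>20)&(H<40)&(V>90)),('white',q&(S<60)&(V>110))]:
        if mm.sum(): 
            z=np.exp(1j*np.radians(a[mm])); print(nm,mm.sum(),'ang',round(np.degrees(np.angle(z.mean())),1),'r',np.median(rr[mm]).round(1),'conc',abs(z.mean()).round(3))
    l=silhouettes('lock',p)
    if l:
        e=np.array(l[0]['extent']).astype(int); print(l[0]['conf'],e)
        f=p['frame'][max(0,e[1]-30):e[3]+40,max(0,e[0]-30):e[2]+30]
    else: f=p['frame']
    k=min(750/f.shape[1],580/f.shape[0]); cv2.imwrite('pics/'+name,cv2.resize(f,None,fx=k,fy=k,interpolation=cv2.INTER_CUBIC)[...,::-1])
    return s,p,w
E
python3 - <<'E'
from look import *
s,p,w=look(545,-16,350,np.pi/2,'c1.png'); np.save('w2.npy',w); np.save('f2.npy',p['frame'])
print(s['joints'].round(2),s['t'])
E
```

```text
knob 1169 [533.  -15.4] 12.4 137.00423689489259
brass top 2605 ((532.3197021484375, -15.40107536315918), (52.22661590576172, 59.941993713378906), 78.36573028564453)
red 69 ang 108.3 r 16.8 conc 0.997
yellow 30 ang 47.7 r 18.5 conc 0.999
0.97 [240 154 333 285]
[-0.13  0.09  1.47 -0.    1.58 -1.7 ] 4.3333
```

View pics/c1.png

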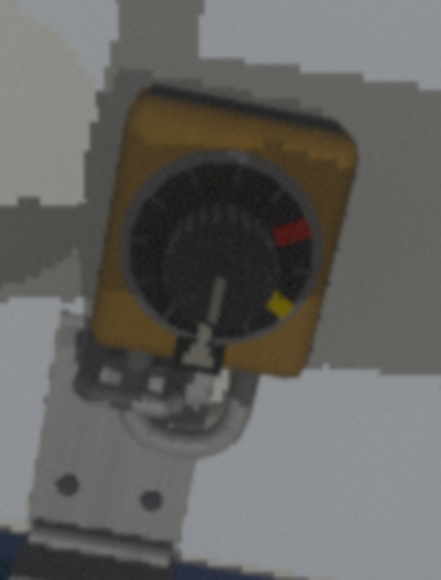

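```bash
cat > turn.py <<'E'
from look import *
def turn(x,y,yaw,delta,name,z=296.5):
    """delta>0 clockwise"""
    reach([x,y,345],down(yaw)); line_to([x,y,z],feed=80); grip(12)
    s=sense(); print('gripped',s['finger_gap'],s['grasp_force'],s['ft_force'].round(1))
    j=np.array(s['joints']); n=max(1,int(np.ceil(abs(delta)/0.7)))
    for i in range(1,n+1):
        t=j.copy(); t[5]+=delta*i/n; movej(t)
    pause(0.2); s=sense(); print('turned',s['joints'][5]-j[5],s['ft_force'].round(1),s['wrist_torque'].round(2),s['t'])
    grip(60); pause(0.3); line_to([x,y,350],feed=150)
    s,p,w=look(x+12,y,350,np.pi/2,name); print(s['t'])
E
python3 - <<'E'
from turn import *
turn(533,-15.4,np.radians(78.4),2.094+0.03,'c2.png')
E
```

```text
gripped 21.342154450053325 58.930908758193254 [-0.6 -1.8  3.1]
turned 2.1228225394500755 [-5.1 -1.9  5. ] [-0.25  0.75  0.1 ] 8.6083
knob 1197 [533.4 -15.3] 12.5 136.94539481489878
brass top 2676 ((532.8629760742188, -15.033206939697266), (52.26886749267578, 60.13330841064453), 77.56805419921875)
red 29 ang -12.2 r 18.8 conc 0.998
0.55 [239 156 335 288]
12.0667
```

View pics/c2.png

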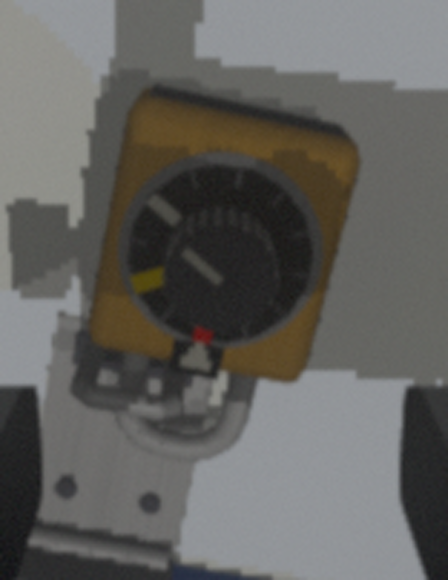

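The red mark sits at the white pointer (crop ~(200,335)) and the lock hasn't moved. Next I turn back to yellow.

```bash
python3 - <<'E'
from turn import *
turn(533.2,-15.3,np.radians(78),-1.047-0.02,'c3.png')
s=sense()
w=np.load('w2.npy'); 
# staple bar: points 115..122 high, ahead of the lock
m=np.isfinite(w[...,2])&(w[...,2]>112)&(w[...,2]<123)&(w[...,0]>568)&(w[...,0]<610)&(abs(w[...,1]+25)<35); print('staple',m.sum(),np.median(w[m],0),w[m].min(0),w[m].max(0))
E
```

```text
gripped 21.32592245931115 58.856971442874055 [-1.6 -1.3  4.6]
turned -1.0664120976020393 [-1.8  2.9  2.4] [ 0.43  0.34 -0.03] 15.025
knob 1190 [533.3 -15.4] 12.5 136.95833532050185
brass top 2674 ((532.8424682617188, -15.18095588684082), (52.351654052734375, 60.04094696044922), 78.34407806396484)
red 41 ang 48.6 r 18.4 conc 0.998
yellow 18 ang -11.6 r 19.3 conc 0.999
0.65 [237 156 332 289]
17.3167
staple 282 [570.78109664 -36.26125896 118.08744832] [568.01935076 -51.82448063 112.42598272] [575.87584162 -24.67549762 120.34471813]
```

View pics/c3.png

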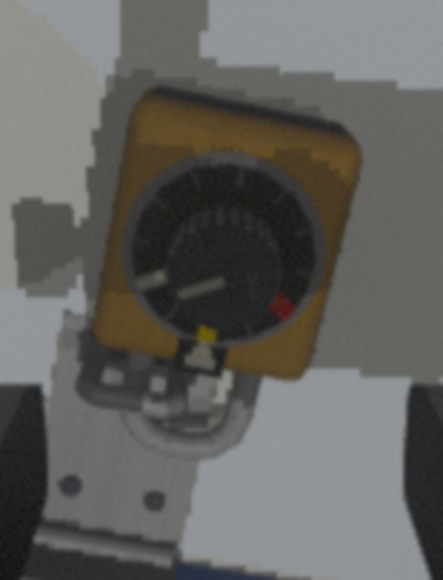

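The yellow mark is at the pointer (~(205,333)). I'll grip the body by its sides and pull it along the lock's −x, watching the force.

```bash
python3 - <<'E'
from h import *
a=np.radians(-11.6); ux=np.array([np.cos(a),np.sin(a),0]); c=np.array([532.8,-15.2,0])
grip(85); reach(c+[0,0,335],down(a+np.pi/2)); line_to(c+[0,0,264],feed=80); s0=sense(); print(s0['ft_force'].round(1),s0['position'].round(1))
grip(40); pause(.2); s=sense(); print('grip',s['finger_gap'].round(1),s['grasp_force'].round(1),s['ft_force'].round(1)); f0=s['ft_force']
p0=s0['position'].copy(); p0=c+[0,0,264]
for d in list(range(2,40,2)):
    line_to(p0-ux*d,feed=40); s=sense(); f=(s['ft_force']-f0); print(d,f.round(1),'along',(f@ux).round(1),((s['position']-p0)@ux).round(1))
    if f@ux>14 or d==36: break
print(s['t'],d,s['finger_gap'])
E
```

```text
[-0.9  0.1 -0.2] [533.1 -15.2 264.7]Traceback (most recent call last):
  File "<stdin>", line 4, in <module>
AttributeError: 'float' object has no attribute 'round'
```

```bash
cat > pull.py <<'E'
from h import *
a=np.radians(-11.6); ux=np.array([np.cos(a),np.sin(a),0]); c=np.array([532.8,-15.2,0]); p0=c+[0,0,264]
E
python3 - <<'E'
from pull import *
s=sense(); print('grip',s['finger_gap'],s['grasp_force'],s['ft_force'].round(1)); f0=s['ft_force']
assert 48<s['finger_gap']<58 and s['grasp_force']>20
for d in list(range(2,40,2)):
    line_to(p0-ux*d,feed=40); s=sense(); f=(s['ft_force']-f0); print(d,f.round(1),'along',(f@ux).round(1),((s['position']-p0)@ux).round(1))
    if f@ux>14 or d==36: break
print(s['t'],d,s['finger_gap'])
E
```

```text
grip 53.256100524548124 68.30847144126892 [-0.7 -1.8  5.6]
2 [ 5.6  0.5 -1.1] along 5.3 -1.2
4 [ 5.6  0.2 -1.2] along 5.5 -3.2
6 [ 5.2 -0.  -0.5] along 5.1 -5.2
8 [ 5.9  0.7 -0.6] along 5.6 -7.2
10 [ 4.7  0.9 -1.1] along 4.4 -9.2
12 [ 6.9  2.  -2.4] along 6.4 -11.0
14 [ 8.1  1.7 -1.7] along 7.6 -12.9
16 [ 8.5  0.2 -2.8] along 8.3 -14.8
18 [ 7.4  1.2 -2.4] along 7.0 -16.8
20 [ 8.1  0.9 -2.3] along 7.8 -18.8
22 [ 8.2  0.1 -2.3] along 8.0 -20.8
24 [ 8.1  1.7 -2.6] along 7.6 -22.8
26 [ 7.5  1.6 -1.6] along 7.1 -24.8
28 [ 7.1  1.3 -2.9] along 6.7 -26.8
30 [ 8.3  0.8 -1.2] along 7.9 -28.8
32 [ 8.3  0.4 -3.8] along 8.0 -30.7
34 [14.5 -0.6 -6.6] along 14.3 -31.7
23.9917 34 52.84945486304525
```

The bow caught after about 10.5 mm and hit its stop at about 31 mm, so the shackle opened 20 mm. Now I move forward about 33.5 mm to bring the staple into the gap, then look.

```bash
python3 - <<'E'
from pull import *
f0=sense()['ft_force']
for d in [-30,-22,-14,-8,-4,0,3]:
    line_to(p0+ux*d,feed=40); s=sense(); f=s['ft_force']; print(d,f.round(1),((s['position']-p0)@ux).round(1))
    if f@ux<-14: print('STOP'); break
s=sense(); p=camera('wrist'); w=cloud(p,s); np.save('w5.npy',w); save(p,'w5.png')
f=p['frame'][170:400,180:400]; cv2.imwrite('pics/c5.png',cv2.resize(f,None,fx=2.6,fy=2.6,interpolation=cv2.INTER_CUBIC)[...,::-1]); print(s['t'],s['finger_gap'])
E
```

```text
-30 [ 0.2 -0.8  7.8] -29.9
-22 [-9.   1.3 13.5] -23.9
-14 [-8.9  2.9 13.9] -15.9
-8 [-9.6  2.5 13.7] -9.9
-4 [-9.9  2.6 14.4] -6.0
0 [-10.2   1.6  14.3] -2.0
3 [-10.    2.9  13.8] 0.9
25.9917 52.93127660384745
```

View pics/c5.png

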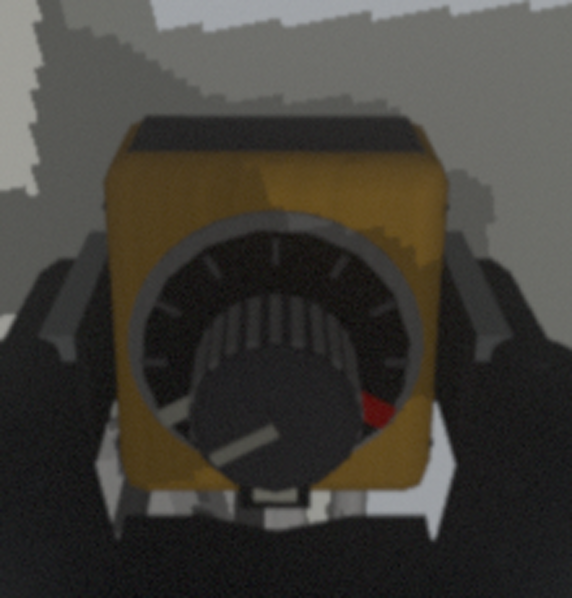

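```bash
python3 - <<'E'
from pull import *
b=p0+ux*3
for h in [3,6,8,10,14,18,24,30]:
    line_to(b+[0,0,h],feed=30); s=sense(); f=s['ft_force']; print(h,f.round(1),(s['position']-p0).round(1),((s['position']-p0)@ux).round(1))
    if f[2]<-14 or np.hypot(*f[:2])>12: print('STOP'); break
print(s['t'],s['finger_gap'],s['grasp_force'])
E
```

```text
3 [-2.8  2.  -0.9] [ 1.8 -0.   1.2] 1.8
6 [ 0.2 -0.1 -5.6] [ 2.7 -0.7  4.5] 2.8
8 [ 0.8  0.7 -6.4] [ 3.  -0.7  7.8] 3.1
10 [ 0.3  0.3 -6.3] [ 3.  -0.6 10.3] 3.1
14 [ 0.3 -0.3 -6.6] [ 3.1 -0.6 14.5] 3.1
18 [-0.2  0.7 -6.3] [ 3.1 -0.6 18.5] 3.1
24 [ 0.3 -0.7 -6.7] [ 3.1 -0.6 24.5] 3.1
30 [-0.4 -0.5 -6.2] [ 3.1 -0.6 30.5] 3.1
28.3083 52.62379820118728 67.12184429168701
```

It came off the staple freely, carrying only its own weight of about 6 N. I'll lift it high and check.

```bash
python3 - <<'E'
from pull import *
line_to(p0+ux*3+[0,0,145],feed=80); pause(0.5); s=sense(); print(s['position'],s['finger_gap'],s['grasp_force'],s['ft_force'].round(1))
p=camera('side'); w=cloud(p); l=silhouettes('lock',p); 
if l: m=l[0]['pixels']; print(l[0]['conf'],l[0]['extent'],np.nanpercentile(w[m],[2,50,98],axis=0).round())
q=camera('scene'); w2=cloud(q)
for l2 in [silhouettes('lock',q)]:
    if l2: m=l2[0]['pixels']; print(l2[0]['conf'],l2[0]['extent'],np.nanpercentile(w2[m],[2,50,98],axis=0).round())
f=lambda p,c: cv2.resize(p['frame'][c[1]-55:c[1]+55,c[0]-60:c[0]+60],None,fx=5,fy=5,interpolation=cv2.INTER_CUBIC)
def px(p,X): 
    k=p['extrinsics']@np.append(X,1); K=p['K']; return int(K[0,0]*k[0]/-k[2]+K[0,2]),int(-K[1,1]*k[1]/-k[2]+K[1,2])
X=[550,-20,245]
o=np.hstack([f(p,px(p,X)),f(q,px(q,X))]); cv2.imwrite('pics/c6.png',cv2.resize(o,None,fx=.66,fy=.66)[...,::-1]); print(s['t'])
E
```

```text
[535.7243253  -15.79466781 409.01025714] 52.83365185210569 67.12212324142456 [ 0.7 -0.7 -6.5]
0.67 [270.9, 181.4, 312.7, 203.6] [[504. -50.  88.]
 [522. -28. 254.]
 [665.  82. 291.]]
0.83 [240.7, 170.3, 264.3, 204.2] [[491. -95.  89.]
 [561. -19. 259.]
 [616.   6. 283.]]
30.4
```

View pics/c6.png

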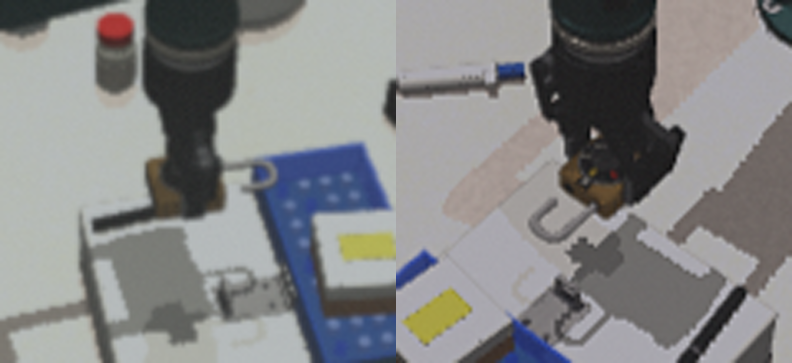

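The lock hangs level in the gripper, well above the deck. Its shackle is drawn out with the short leg free, the staple stands empty, and the marker and freezer box haven't moved. I'm handing in.

```bash
python3 -c "
from workcell import *
print(close_job())"
```

```text
the job is handed in; nothing more can be done
None
```

The job is handed in: the dial was turned to red and then back to yellow, the shackle pulled fully open, and the lock is held dial up about 145 mm above the deck, with no verdict returned.

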